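Fit the pivot rod of a gel rocker and hold it

ROBOT

A 6-joint arm with a two-finger parallel gripper is mounted at the origin on the work surface. World frame = base frame: x ahead of the robot, y to its left, z up, the work surface at z = 0. Lengths are in m, angles in degrees, forces in N, time in s.
With the tool pointing down it reaches from about 0.4 to 0.825 m from the base axis. Payload 7 kg.
Tool frame: the origin (TCP) lies on the centre line of the jaws, within the pads' length; the fingertips stand 8 mm ahead of it and the grasp point (between the pads) lies 11 mm behind it; z points along the fingers, y is the line along which they close (so a half turn about z gives the same grasp; the last joint's range is limited). The gripper opens to 88 mm and grips with 3 to 60 N. Pads are 19 mm wide; open, the fingers measure 130 mm over their backs; the gripper's body (78 mm by 193 mm) begins 47 mm behind the grasp point.
Start: joints at [-49.326, 20.546, 0.682, 0, -70.136, -16.507], TCP at [0.276, -0.616, 0.235] pointing down, gripper open.
Joint ranges: [-176.03, 176.03], [-82.01, 121.73], [-58.28, 71.71], [-173.87, 95.51], [-174.79, -0.11], [-173.66, 173.66]. Speed limits (degrees/s): [136.94, 136.94, 172.46, 180, 180, 180].

INTERFACE

Orientations are given as [roll, pitch, yaw] about the fixed x, y, z axes, in that order (R = Rz(yaw) Ry(pitch) Rx(roll)).
In Python, from plant import ctrl, vision gives the robot as it stands. The module is installed in compiled form; this text tells all that it offers.
- The arm moves only by the tool move_arm, never from a script. Its argument "moves" is one flat list of numbers, 7 for each row, row after row: the finger opening in cm, from 0 to 8.76, then the shift along the tool's x, y, z in cm, then the turn, a rotation vector about the tool's x, y, z in rad. A call has 1 to 8 rows; each row shifts and turns the commanded pose from where the row before left it, along the tool's axes as they then stand; what a row does not reach is not made up. A row lasts 1/10 s, in which the tool goes at most 50 mm and 8.59 degrees, less where a joint would pass 70% of its speed; a pose out of reach is approached as far as the arm can. A call with a gripper value outside its range is refused whole. The fingers move at their own pace and stop on an object; the grip force is fixed at half the most. Time passes only in rows, so rows that do not move let the fingers close. It gives the time, the measured TCP pose, the force, the opening and the grip force at its end, in the units of the state.
- ctrl.get_obs(): the state, without advancing time (a new reading comes with each control period).
- vision.snapshot(name): name is "scene" or "top" or "wrist"; returns (picture, depth): 420x560x3 uint8, red, green, blue; 420x560 float32, m along the optical axis (not along the pixel's ray), 0 where there is no reading.
- vision.camera_model(name): a dict with "vertical_fov" (degrees; the focal length in pixels is half the picture's height over the tangent of half this angle, whatever the lens; pixels are square), "cx", "cy" (the principal point, pixels), "cam_to_world" (4x4, takes a point from camera to world coordinates). Camera axes: x right, y down, z forward; pixel columns grow to the right and rows downward; lengths in m; the calibration is good to about 2 mm. The wrist camera is an equidistant fisheye: a pixel r from the principal point sees the ray r / f radians off the axis. A picture is of the moment at which its call begins: read the wrist's pose just before it. camera_model takes no time and is no camera call; for the wrist camera it gives the pose at the moment of the call.
- ctrl.close_job(): hands the job in; it is judged then, once.
The state is a dict: "clock": time; "joint_pos": joint angles; "qvel": joint speeds; "tau": joint torques, N m; "tool_pos": TCP position; "orientation": TCP orientation; "force": force on the tool from outside, world axes, zero at the start; "moment": the same for the moment, N m; "opening": finger opening in m; "gripper_force": force on a finger pad.
Only numpy, scipy, OpenCV 4.12 (cv2) and the standard library are available. Lean on these libraries where they do the work, as an engineer would, in place of code of your own. Each camera call takes 0.05 s, during which the arm holds its last target. There are 200 camera calls.

TASK

Take the small jar out from between the two upright cheeks of the rocker stand and leave it standing upright on the round cork coaster, well inside its edge. Then take the pivot rod from its rest by its black handle and thread it, pointed end first, through the right-hand bushing (on the robot's right) and then the left-hand one, until its end sticks out a good centimetre or two beyond the left cheek. Finish while still gripping the rod by its handle, so that it can be clipped in while you hold it, and leave the other things on the bench where they are.

Things in the scene. Friction and masses are not known exactly. Their poses are not given: they have to be found in the camera images.
- stand: Rocker stand, fixed: grey base plate 90 (x) x 150 (y) x 8 mm, two upright aluminium cheeks 50 (x) x 16 (y) mm, tops 78 mm above the bench, 94 mm gap between. A brass-lined 13 mm bore goes through each along the stand's y axis, 60 mm above the bench; cheek centres y = -55 (right) and +55 mm (left). Origin: centre of underside, z up, y roughly to the robot's left.
- bush_right (a point): Centre of the bore of the right-hand bushing (robot's right, smaller y), mid-thickness of its 16 mm cheek, 60 mm above the bench.
- bush_left (a point): Centre of the bore of the left-hand bushing, mid-thickness of its 16 mm cheek, 110 mm from the right-hand one, 60 mm above the bench.
- jar: Small amber glass jar with a white screw cap, loose, about 40 mm diameter, 85 mm tall, about 0.1 kg; at the start it stands on the stand's base plate (top 8 mm above the bench) between the cheeks, in the rod's way. Origin: centre of its underside; z up.
- coaster: Round cork coaster, fixed to the bench, 80 mm diameter, 4 mm thick, on the robot's left. Origin: centre of its underside.
- rest: Low grey rest for the rod, fixed, base 36 (x) x 150 (y) x 8 mm; a post 12 mm wide, 30 mm long at y = -55 mm carries the rod's handle (its underside 23 mm above the bench), a notched post at y = +60 mm, 26 wide x 10 long x 38 mm high, carries the shaft. Origin: centre of underside.
- rod: Pivot rod, loose, about 70 g, lying level on the rest at first, axis 35 mm above the bench. Black handle block 16 wide (x), 40 long (y), 24 mm tall (z); from its front a round 10 mm steel shaft runs 160 mm along +y, its last 10 mm tapering to 4 mm. Origin: centre of the handle, on the shaft's axis; tip at y = +180 mm. At first +y points roughly to the robot's left.
- rod_tip (a point): Centre of the rod's tapered tip, on its axis, 180 mm from the centre of the handle.
- flask: Bystander, to be left where it is: conical glass flask, 104 tall, 72 across the foot (mm). Origin: centre of its underside.
- dish: Bystander, to be left where it is: flat clear round dish, 60 across, 14 tall (mm). Origin: centre of its underside.
- rack: Bystander, to be left where it is: white tube rack, 60 x 140 x 45 tall (mm). Origin: centre of its underside.
- tipbox: Bystander, to be left where it is: grey box with clear lid, 80 x 120 x 62 tall, nearest the robot on its left (mm). Origin: centre of its underside.
- bottle: Bystander, to be left where it is: glass bottle with a screw cap, 70 across, 150 tall (mm). Origin: centre of its underside.
- spatula: Bystander, to be left where it is: spatula lying flat, 180 mm long.
- timer: Bystander, to be left where it is: flat white bench timer, 60 x 60 x 18 tall, nearest the robot on its right (mm). Origin: centre of its underside.
Not all that is in view belongs to the job. Of the things shaped like the jar, the amber one is meant.

How it is judged (in metres and radians):
On the way, in this order (a step that is already met when the one before it is completed fails the run):
1. the jar stands upright on the coaster, let go (horizontal distance between jar and coaster below 0.025 m and angle between jar's own z axis and vertical below 0.1 rad and height (world z) of jar between 0 and 0.009 m and linear speed of jar below 0.03 m/s and contact force between the fingers and jar below 0.1 N and contact force between jar and coaster above 0.2 N), for 0.2 s.
2. the rod's tip has come through the right-hand bushing, but not yet the left-hand one (y of rod_tip in the frame of stand between -0.045 and 0.045 m and x of rod_tip in the frame of stand between -0.006 and 0.006 m and z of rod_tip in the frame of stand between 0.053 and 0.067 m and y of rod in the frame of stand below -0.1 m), for 0.05 s.
At the end, for the whole second after the job is handed in: Tip 7 mm or more beyond the left cheek, rod in line within 0.06 rad, handle outside the right cheek, at rest, gripped by the handle (over 1 N, grasp point within 40 mm of its centre); jar upright, let go, its centre within 25 mm of the coaster's (all of step 1 and y of rod_tip in the frame of stand between 0.07 and 0.1 m and x of rod_tip in the frame of stand between -0.006 and 0.006 m and z of rod_tip in the frame of stand between 0.053 and 0.067 m and y of rod in the frame of stand below -0.063 m and angle between the y axis of rod and the y axis of stand, either way round below 0.06 rad and linear speed of rod below 0.03 m/s and contact force between the fingers and rod above 1 N and distance between the grasp point and rod below 0.04 m); the arm keeps its last pose, push and grip.
It fails at once if the jar is tipped over (more than about 35 degrees) (angle between jar's own z axis and vertical above 0.6 rad).
It fails at once if one of the other things on the bench is moved by more than 30 mm (distance of any of flask, dish, rack, tipbox, bottle, spatula, timer from where it was at the start of the episode above 0.03 m).
It also fails if it takes over 64 s, if anything falls off the work surface, if the arm or the gripper's body presses on something with over 40 N, if the wrist force passes 120 N, or if a joint passes its speed limit or range.

## Working session

There is one attempt and no reset: what is moved stays moved. The work goes in short steps, Python scripts to look and compute and a tool call to move; the robot and the scene stay as the last step left them, time stands still between calls to the robot, and variables do not carry over. Pictures are saved under pics/ and viewed, at most 14 in all, crops included, and the job is handed in when it is done.

Besides the shell and the picture viewer there is one more tool, called after ">>>" by a JSON object that holds its "op" and its "data", one argument or row to a line. move_arm: Moves the arm, as the interface text tells. Its arguments: {"type":"object","properties":{"moves":{"type":"array"}},"required":["moves"]}

```bash
mkdir -p pics
cat > h.py <<'E'
import numpy as np, cv2
from plant import ctrl, vision
def snap(n):
    m=vision.camera_model(n); p,d=vision.snapshot(n); return p,d,m
def save(name,p): cv2.imwrite('pics/'+name,cv2.cvtColor(p,cv2.COLOR_RGB2BGR))
def foc(m,H=420): return H/2/np.tan(np.radians(m['vertical_fov'])/2)
def ray(m,u,v,fish=False):
    f=foc(m); x=(u-m['cx'])/f; y=(v-m['cy'])/f
    if fish:
        r=np.hypot(x,y)+1e-12; d=np.array([np.sin(r)*x/r,np.sin(r)*y/r,np.cos(r)])
    else: d=np.array([x,y,1.])
    T=np.array(m['cam_to_world']); return T[:3,3],T[:3,:3]@d
def plane(m,u,v,z,fish=False):
    o,d=ray(m,u,v,fish); return o+d*(z-o[2])/d[2]
def cloud(d,m):
    f=foc(m); v,u=np.mgrid[:420,:560]; T=np.array(m['cam_to_world'])
    P=np.stack([(u-m['cx'])/f*d,(v-m['cy'])/f*d,d],-1); return P@T[:3,:3].T+T[:3,3]
E
python3 - <<'E'
from h import *
for n in('scene','top'):
    p,d,m=snap(n); save(n+'0.png',p); np.savez(''+n+'0.npz',p=p,d=d)
    print(n,m['vertical_fov'],m['cx'],m['cy'],np.round(m['cam_to_world'],3).tolist(),(d>0).mean())
print(ctrl.get_obs())
E
```

```text
scene 55.73657156807743 282.65216616510526 206.4648105778882 [[-0.893, 0.348, -0.286, 0.803], [0.45, 0.71, -0.541, 0.506], [0.015, -0.612, -0.791, 0.844], [0.0, 0.0, 0.0, 1.0]] 0.9961734693877551
top 43.76421416338834 284.26295217221576 212.36776596172453 [[-0.004, -0.997, 0.082, 0.417], [-1.0, 0.002, -0.02, -0.003], [0.02, -0.082, -0.996, 1.308], [0.0, 0.0, 0.0, 1.0]] 0.9959481292517007
{'clock': 0.1, 'joint_pos': array([-4.93263903e+01,  2.05870203e+01,  6.40116385e-01, -1.66358920e-02,
       -7.01356568e+01, -1.65068924e+01]), 'qvel': array([-0.08176552, -0.09416023,  0.15778569,  0.11784021,  0.00213291,
        0.04048835]), 'tau': array([-1.96507171e-03, -5.84161627e+01,  2.93752134e+01,  7.01552331e+00,
        1.01539999e-02, -5.56078805e-05]), 'tool_pos': array([ 0.27614485, -0.61547723,  0.23373164]), 'orientation': array([ 1.79916398e+02, -8.46487115e-03, -1.55838941e+02]), 'force': array([-1.08441654, -1.8249342 , -0.08835189]), 'moment': array([ 0.01810058,  0.04332377, -0.04463939]), 'gripper_force': 0.0, 'opening': 0.08738206109245117}
```

View pics/top0.png

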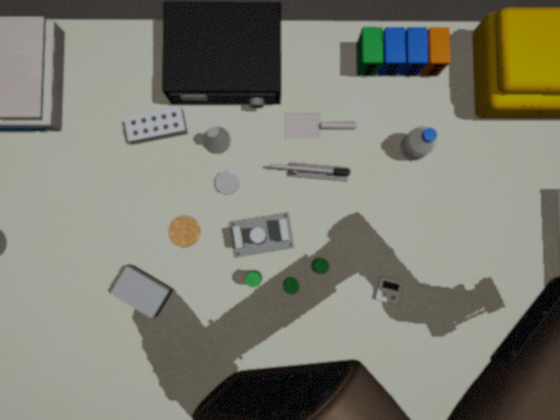

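View pics/scene0.png

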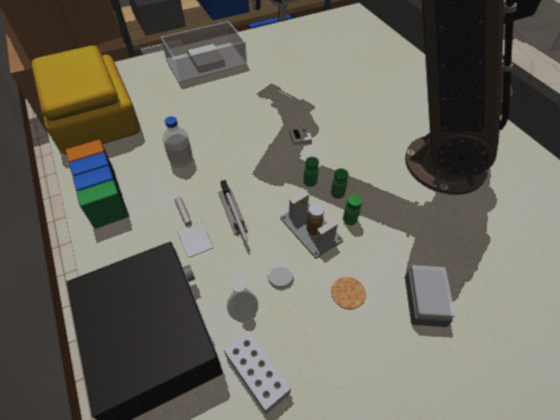

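Top view: the stand is at about (262,234), with a white-capped jar between the cheeks at (258,235). The coaster is at (184,231). The rod runs from its handle at (341,172) to its tip at (264,167).

Candidates for the jar in the scene view are the amber one in the stand at (315,215) and green ones at (353,208), (340,183) and (312,170). I choose the amber one and check it in a crop.

Run:
```python
from h import *
t=np.load('top0.npz'); s=np.load('scene0.npz')
a=cv2.resize(t['p'][130:300,150:365],None,fx=3.6,fy=3.6,interpolation=cv2.INTER_CUBIC)[:, :780]
b=cv2.resize(s['p'][140:320,200:400],None,fx=3,fy=3,interpolation=cv2.INTER_CUBIC)
save('cropA.png',cv2.resize(a,(774,600))); save('cropB.png',b)
m=vision.camera_model('top'); C=cloud(t['d'],m)
for n,u,v in [('bench',230,330),('cap',258,235),('coaster',184,231),('handle',341,172),('rod',290,168),('cheekL',237,238),('cheekR',285,231)]:
    print(n,C[v,u].round(4), np.std(C[v-1:v+2,u-1:u+2,2]).round(4))
ms=vision.camera_model('scene'); Cs=cloud(s['d'],ms)
for n,u,v in [('bench',250,340),('cap',316,208),('coaster',348,292)]: print(n,Cs[v,u].round(4))
```

```text
bench [0.2348 0.1056 0.0021] 0.0023
cap [0.4645 0.0343 0.0888] 0.0019
coaster [0.4784 0.221  0.0022] 0.0016
handle [ 0.6187 -0.1665  0.0506] 0.0011
rod [ 0.6297 -0.0425  0.0441] 0.0144
cheekL [0.458  0.0838 0.079 ] 0.0012
cheekR [ 0.4742 -0.029   0.0763] 0.0022
bench [0.7269 0.2351 0.0458]
cap [0.4636 0.0335 0.0954]
coaster [0.4762 0.2194 0.0027]
```

View pics/cropA.png

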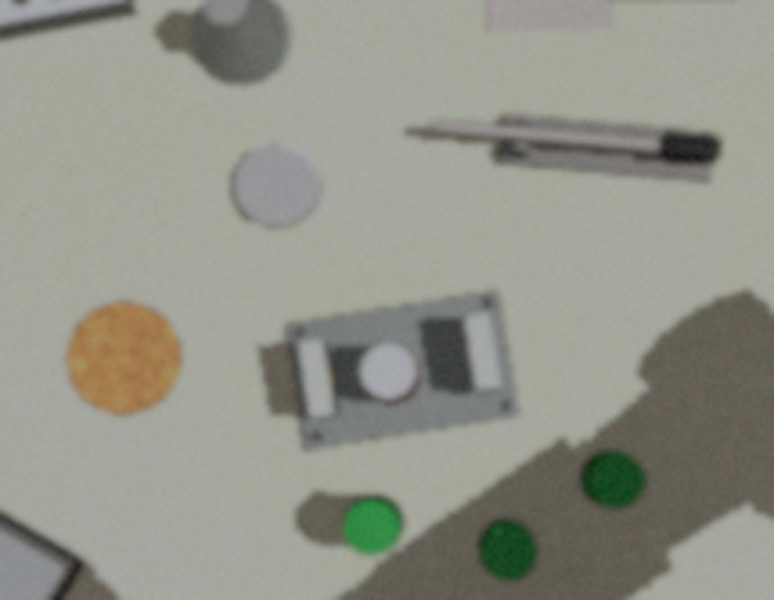

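View pics/cropB.png

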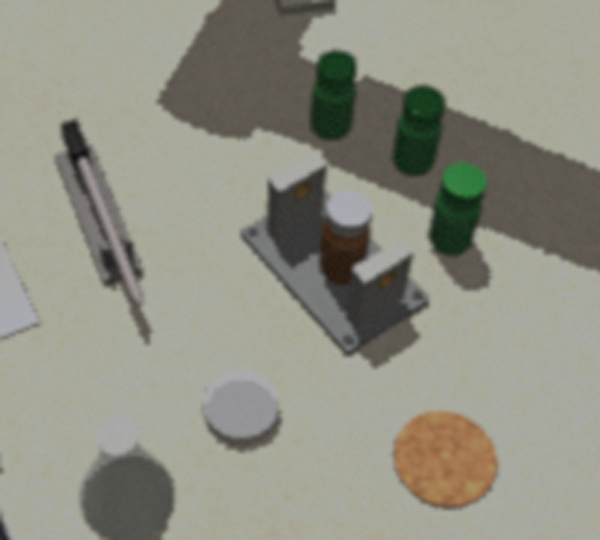

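The crop confirms it: the amber jar with the white cap stands between the cheeks. Next I measure everything.

```bash
cat > meas.py <<'E'
from h import *
def blobs(mask,amin=20):
    n,l,st,c=cv2.connectedComponentsWithStats(mask.astype(np.uint8)); return [(st[i,4],c[i],l==i) for i in range(1,n) if st[i,4]>=amin]
E
python3 - <<'E'
from meas import *
for n in('top','scene'):
    t=np.load(n+'0.npz'); m=vision.camera_model(n); p=t['p'].astype(int); C=cloud(t['d'],m)
    hsv=cv2.cvtColor(t['p'],cv2.COLOR_RGB2HSV)
    X=C
    roi=(X[...,0]>.3)&(X[...,0]<.72)&(X[...,1]>-.3)&(X[...,1]<.3)
    print(n)
    o=(hsv[...,0]>8)&(hsv[...,0]<22)&(hsv[...,1]>110)&(hsv[...,2]>140)&roi
    for a,c,_ in blobs(o): print(' orange',a,c.round(1),plane(m,*c,.004).round(4))
    g=(hsv[...,0]>50)&(hsv[...,0]<80)&(hsv[...,1]>120)&roi
    for a,c,_ in blobs(g): print(' green',a,c.round(1),plane(m,*c,.085).round(4))
    w=(hsv[...,2]>140)&(hsv[...,1]<40)&(X[...,2]>.066)&(X[...,2]<.108)&roi&(X[...,0]<.56)
    for a,c,k in blobs(w):
        z=np.median(X[...,2][k]); r=cv2.minAreaRect(np.argwhere(k)[:,::-1].astype(np.float32))
        print(' white',a,c.round(1),z.round(4),plane(m,*c,.078).round(4),plane(m,*c,.093).round(4),r)
    b=(hsv[...,2]<70)&(X[...,2]>.03)&(X[...,2]<.065)&(X[...,0]>.56)&roi
    for a,c,k in blobs(b): print(' black',a,c.round(1),plane(m,*c,.047).round(4))
    r=(X[...,2]>.03)&(X[...,0]>.56)&(X[...,1]<.06)&(X[...,1]>-.22)&(X[...,0]<.66)&roi
    for a,c,k in blobs(r):
        q=np.argwhere(k)[:,::-1]; print(' rodblob',a,c.round(1),q[q[:,0].argmin()],q[q[:,0].argmax()])
E
```

```text
top
 orange 689 [183.9 230.9] [0.4787 0.221  0.004 ]
 green 175 [319.8 265.5] [ 0.3931 -0.1095  0.085 ]
 green 177 [252.8 278.2] [0.3644 0.0464 0.085 ]
 green 174 [290.5 285.2] [ 0.3478 -0.0412  0.085 ]
 white 137 [284.  229.2] 0.0781 [ 0.4784 -0.0265  0.078 ] [ 0.4776 -0.0262  0.093 ] ((283.8648681640625, 229.1891632080078), (20.714271545410156, 6.5759596824646), 80.53767395019531)
 white 130 [237.5 236.8] 0.078 [0.4608 0.0827 0.078 ] [0.4603 0.0817 0.093 ] ((237.52601623535156, 236.9190673828125), (20.679779052734375, 6.234345436096191), 81.25383758544922)
 white 174 [257.4 234.6] 0.093 [0.4659 0.0359 0.078 ] [0.4653 0.0355 0.093 ] ((257.5, 234.5), (14.142135620117188, 14.142135620117188), 45.0)
 black 100 [340.7 171.5] [ 0.6206 -0.1663  0.047 ]
 rodblob 402 [313.4 169. ] [269 165] [350 169]
scene
 orange 778 [348.1 292.6] [0.4774 0.2211 0.004 ]
 green 255 [310.9 170.4] [ 0.4095 -0.0862  0.085 ]
 green 266 [339.3 182.4] [ 0.3648 -0.0183  0.085 ]
 green 291 [352.8 207. ] [0.3773 0.0636 0.085 ]
 white 93 [298.5 196.5] 0.079 [ 0.4768 -0.0281  0.078 ] [ 0.4832 -0.0176  0.093 ] ((298.5000305175781, 196.49998474121094), (5.085423946380615, 18.977312088012695), 60.2551155090332)
 white 134 [316.1 208.8] 0.094 [0.4566 0.0247 0.078 ] [0.4634 0.0342 0.093 ] ((316.2500305175781, 208.75003051757812), (12.727920532226562, 12.020814895629883), 45.0)
 white 112 [327.6 225.9] 0.0791 [0.4574 0.0807 0.078 ] [0.4642 0.0891 0.093 ] ((327.58428955078125, 226.13485717773438), (6.359987258911133, 19.291961669921875), 57.9946174621582)
 black 73 [224.5 187.3] [ 0.6237 -0.1627  0.047 ]
 rodblob 329 [233.  208.3] [220 181] [246 236]
```

Checks: the cheek tops are at z=0.078 and the centres are 0.1105 m apart. The jar cap is at z=0.093. I'll turn the tool so the fingers close along the stand's x axis (yaw about -80.7°).

>>> {"op": "move_arm", "data": {
  "moves": [8.7, 0, 0, 0, 0, 0, -0.15, 8.7, 0, 0, 0, 0, 0, -0.15, 8.7, 0, 0, 0, 0, 0, -0.15, 8.7, 0, 0, 0, 0, 0, -0.15, 8.7, 0, 0, 0, 0, 0, -0.149, 8.7, 0, 0, 0, 0, 0, -0.149, 8.7, 0, 0, 0, 0, 0, -0.149, 8.7, 0, 0, 0, 0, 0, -0.149]
}}

```text
clock: 0.9
tool_pos: [0.2762, -0.6156, 0.234]
orientation: [180.0, 0.1, -87.0]
force: [-0.5, -0.1, 0.3]
opening: 0.0868
gripper_force: 0.0
```

```bash
cat >> h.py <<'E'
from scipy.spatial.transform import Rotation as Ro
def pose():
    o=ctrl.get_obs(); return np.array(o['tool_pos']),Ro.from_euler('xyz',o['orientation'],degrees=True),o
def togo(p,rpy):
    x,R,o=pose(); D=R.inv().apply(np.array(p)-x)*100; r=(R.inv()*Ro.from_euler('xyz',rpy,degrees=True)).as_rotvec()
    print('t',round(o['clock'],2),'tcp',x.round(4),o['orientation'].round(2),'F',o['force'].round(1),'open',round(o['opening'],4),'g',round(o['gripper_force'],1)); print('shift cm',D.round(2),'rotvec',r.round(4))
E
python3 - <<'E'
from h import *
togo([.465,.035,.235],[180,0,-80.7])
E
```

```text
t 0.9 tcp [ 0.2762 -0.6156  0.234 ] [ 1.7997e+02  5.0000e-02 -8.6960e+01] F [-0.5 -0.1  0.3] open 0.0868 g 0.0
shift cm [-6.397e+01 -2.230e+01 -5.000e-02] rotvec [ 0.0004  0.0009 -0.1093]
```

>>> {"op": "move_arm", "data": {
  "moves": [8.7, -4.57, -1.59, 0, 0, 0, 0, 8.7, -4.57, -1.59, 0, 0, 0, 0, 8.7, -4.57, -1.59, 0, 0, 0, 0, 8.7, -4.57, -1.59, 0, 0, 0, 0, 8.7, -4.57, -1.59, 0, 0, 0, 0, 8.7, -4.57, -1.59, 0, 0, 0, 0, 8.7, -4.57, -1.59, 0, 0, 0, 0, 8.7, -4.57, -1.59, 0, 0, 0, 0]
}}

```text
clock: 1.7
tool_pos: [0.3861, -0.2428, 0.2345]
orientation: [-180.0, 0.0, -87.3]
force: [1.0, 1.1, 0.1]
opening: 0.0868
gripper_force: 0.0
```

>>> {"op": "move_arm", "data": {
  "moves": [8.7, -4.57, -1.59, 0, 0, 0, 0, 8.7, -4.57, -1.59, 0, 0, 0, 0, 8.7, -4.57, -1.59, 0, 0, 0, 0, 8.7, -4.57, -1.59, 0, 0, 0, 0, 8.7, -4.57, -1.59, 0, 0, 0, 0, 8.7, -4.57, -1.59, 0, 0, 0, 0, 8.7, 0, 0, 0, 0, 0, -0.109, 8.7, 0, 0, 0, 0, 0, 0]
}}

```text
clock: 2.5
tool_pos: [0.4685, 0.035, 0.2341]
orientation: [179.9, -0.0, -80.8]
force: [-0.5, -0.8, -0.4]
opening: 0.0873
gripper_force: 0.0
```

Run:
```python
from h import *
togo([.465,.035,.047],[180,0,-80.7])
p,d,m=snap('wrist'); save('w1.png',p); print(m['vertical_fov'],m['cx'],m['cy'],np.round(m['cam_to_world'],3).tolist())
np.savez('w1.npz',p=p,d=d,T=m['cam_to_world'])
```

```text
t 2.5 tcp [0.4685 0.035  0.2341] [ 1.7993e+02 -1.0000e-02 -8.0810e+01] F [-0.5 -0.8 -0.4] open 0.0873 g 0.0
shift cm [-0.06  0.32 18.71] rotvec [ 0.0011 -0.0002 -0.0019]
65.70646984690485 277.3384376398905 212.49736643851787 [[-0.987, -0.154, -0.045, 0.481], [-0.16, 0.95, 0.268, -0.039], [0.001, 0.272, -0.962, 0.385], [0.0, 0.0, 0.0, 1.0]]
```

View pics/w1.png

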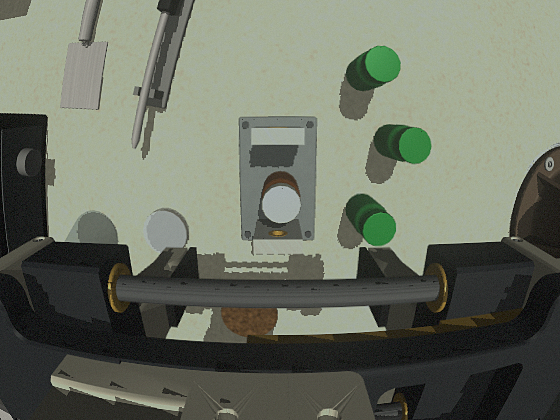

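The wrist view shows the right cheek top at (277,137), the cap at (281,203), the base plate from (240,118) to (317,240), and the rod tip at about (136,146). I'll use it to refine the positions.

Run:
```python
from meas import *
w=np.load('w1.npz'); m=vision.camera_model('wrist'); m['cam_to_world']=w['T']; p=w['p']
hsv=cv2.cvtColor(p,cv2.COLOR_RGB2HSV)
k=(hsv[...,1]<25)&(hsv[...,2]>150); k[:110]=0;k[230:]=0;k[:,:235]=0;k[:,320:]=0
for a,c,q in blobs(k,100):
    print(a,c.round(1),'cap',plane(m,*c,.093,True).round(4),'cheek',plane(m,*c,.078,True).round(4),cv2.minAreaRect(np.argwhere(q)[:,::-1].astype(np.float32)))
for uv in [(136,146),(160,70)]: print(plane(m,*uv,.035,True).round(4))
for uv in [(240,118),(317,117),(240,240),(316,240)]: print(plane(m,*uv,.008,True).round(4))
```

```text
901 [277.5 135.9] cap [ 0.4784 -0.0272  0.093 ] cheek [ 0.4782 -0.0266  0.078 ] ((277.5, 136.0), (16.0, 53.0), 90.0)
1101 [281. 204.] cap [0.4652 0.034  0.093 ] cheek [0.4644 0.0377 0.078 ] ((281.0000305175781, 204.00001525878906), (36.76955032348633, 36.76955032348633), 45.0)
[0.6362 0.0068 0.035 ]
[ 0.6182 -0.0816  0.035 ]
[ 0.5236 -0.038   0.008 ]
[ 0.4366 -0.0534  0.008 ]
[0.5034 0.1087 0.008 ]
[0.4102 0.0936 0.008 ]
```

>>> {"op": "move_arm", "data": {
  "moves": [8.7, 0, 0.3, 3.5, 0, 0, 0, 8.7, 0, 0, 3.5, 0, 0, 0, 8.7, 0, 0, 3.5, 0, 0, 0, 8.7, 0, 0, 3.5, 0, 0, 0, 8.7, 0, 0, 3.5, 0, 0, 0, 8.7, 0, 0, 1.2, 0, 0, 0, 8.7, 0, 0, 0, 0, 0, 0, 5.5, 0, 0, 0, 0, 0, 0]
}}

```text
clock: 3.35
tool_pos: [0.4658, 0.0325, 0.048]
orientation: [180.0, -0.0, -81.2]
force: [0.4, 1.3, -0.1]
opening: 0.0831
gripper_force: 0.0
```

>>> {"op": "move_arm", "data": {
  "moves": [4.5, 0, 0, 0, 0, 0, 0, 3.5, 0, 0, 0, 0, 0, 0, 3, 0, 0, 0, 0, 0, 0, 3, 0, 0, 0, 0, 0, 0, 3, 0, 0, 0, 0, 0, 0, 3, 0, 0, 0, 0, 0, 0]
}}

```text
clock: 3.95
tool_pos: [0.4656, 0.0333, 0.0477]
orientation: [-180.0, -0.0, -81.1]
force: [-1.3, 0.6, 3.4]
opening: 0.0395
gripper_force: 30.0
```

Run:
```python
from h import *
togo([.465,.035,.047],[180,0,-80.7])
```

```text
t 3.95 tcp [0.4656 0.0333 0.0477] [-180.     -0.    -81.06] F [-1.3  0.6  3.4] open 0.0395 g 30.0
shift cm [-0.18  0.03  0.07] rotvec [-0.     -0.     -0.0062]
```

>>> {"op": "move_arm", "data": {
  "moves": [3, 0, 0, -3.4, 0, 0, 0, 3, 0, 0, -3.4, 0, 0, 0, 3, 0, 0, -3.4, 0, 0, 0, 3, -3.05, -0.7, 0, 0, 0, 0, 3, -3.05, -0.7, 0, 0, 0, 0, 3, -3.05, -0.7, 0, 0, 0, 0, 3, -3.05, -0.7, 0, 0, 0, 0, 3, -3.05, -0.7, 0, 0, 0, 0]
}}

```text
clock: 4.75
tool_pos: [0.4762, 0.1905, 0.1494]
orientation: [180.0, -0.0, -81.1]
force: [0.6, 0.3, -1.5]
opening: 0.0396
gripper_force: 30.0
```

>>> {"op": "move_arm", "data": {
  "moves": [3, -3.05, -0.7, 0, 0, 0, 0, 3, 0, 0, 0, 0, 0, 0, 3, 0, 0, 0, 0, 0, 0]
}}

```text
clock: 5.05
tool_pos: [0.4782, 0.2209, 0.1489]
orientation: [179.9, -0.0, -81.0]
force: [0.1, 0.5, -0.2]
opening: 0.0393
gripper_force: 30.0
```

Run:
```python
from meas import *
togo([.4785,.221,.044],[180,0,-80.7])
p,d,m=snap('scene'); save('s2.png',cv2.resize(p[130:370,200:480],None,fx=2.5,fy=2.5))
```

```text
t 5.05 tcp [0.4782 0.2209 0.1489] [ 1.7993e+02 -4.0000e-02 -8.1000e+01] F [ 0.1  0.5 -0.2] open 0.0393 g 30.0
shift cm [-1.000e-02 -5.000e-02  1.049e+01] rotvec [ 0.0013 -0.0006 -0.0052]
```

View pics/s2.png

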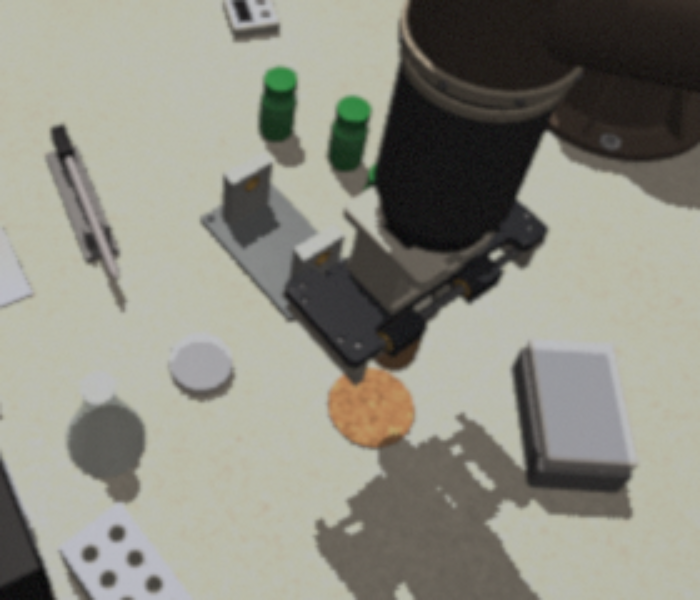

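The view shows the jar still held, above the coaster at about (372,408) in the crop. I'll lower it.

>>> {"op": "move_arm", "data": {
  "moves": [3, 0, 0, 3, 0, 0, 0, 3, 0, 0, 3, 0, 0, 0, 3, 0, 0, 2.5, 0, 0, 0, 3, 0, 0, 1, 0, 0, 0, 3, 0, 0, 0.5, 0, 0, 0, 3, 0, 0, 0.3, 0, 0, 0, 3, 0, 0, 0.15, 0, 0, 0, 3, 0, 0, 0, 0, 0, 0]
}}

```text
clock: 5.9
tool_pos: [0.4791, 0.2209, 0.0458]
orientation: [-179.9, 0.0, -81.1]
force: [-0.2, -0.3, -0.6]
opening: 0.0393
gripper_force: 30.0
```

>>> {"op": "move_arm", "data": {
  "moves": [3, 0, 0, 0.05, 0, 0, 0, 3, 0, 0, 0, 0, 0, 0, 3, 0, 0, 0, 0, 0, 0]
}}

```text
clock: 6.2
tool_pos: [0.4788, 0.2207, 0.0449]
orientation: [-180.0, 0.0, -81.1]
force: [-0.5, -0.0, -0.6]
opening: 0.0392
gripper_force: 30.0
```

>>> {"op": "move_arm", "data": {
  "moves": [3, 0, 0, 0.1, 0, 0, 0, 3, 0, 0, 0.05, 0, 0, 0, 3, 0, 0, 0, 0, 0, 0]
}}

```text
clock: 6.5
tool_pos: [0.4789, 0.2207, 0.0437]
orientation: [-180.0, 0.0, -81.0]
force: [-1.9, -0.6, 6.7]
opening: 0.0394
gripper_force: 30.0
```

Contact force is 6.7 N, so the jar is down. I'll release and rise.

>>> {"op": "move_arm", "data": {
  "moves": [4.2, 0, 0, 0, 0, 0, 0, 5, 0, 0, 0, 0, 0, 0, 6, 0, 0, 0, 0, 0, 0, 6.5, 0, 0, 0, 0, 0, 0, 6.5, 0, 0, 0, 0, 0, 0, 6.5, 0, 0, -2, 0, 0, 0, 6.5, 0, 0, -4, 0, 0, 0, 6.5, 0, 0, -4, 0, 0, 0]
}}

```text
clock: 7.3
tool_pos: [0.4783, 0.2201, 0.1436]
orientation: [179.9, -0.1, -81.1]
force: [0.8, 1.0, -0.9]
opening: 0.0649
gripper_force: 0.0
```

>>> {"op": "move_arm", "data": {
  "moves": [6.5, 0, 0, -3, 0, 0, 0, 6.5, 4, -2, -2, 0, 0, 0, 6.5, 4, -2, 0, 0, 0, 0, 6.5, 4, -2, 0, 0, 0, 0]
}}

```text
clock: 7.7
tool_pos: [0.5577, 0.1107, 0.1943]
orientation: [-179.9, 0.1, -81.0]
force: [1.0, 0.8, -1.4]
opening: 0.0653
gripper_force: 0.0
```

Run:
```python
from meas import *
togo([.62,-.166,.19],[180,0,-94])
for n in('top','scene'):
    p,d,m=snap(n); np.savez(n+'3.npz',p=p,d=d); C=cloud(d,m)
    hsv=cv2.cvtColor(p,cv2.COLOR_RGB2HSV); X=C
    near=(np.hypot(X[...,0]-.4785,X[...,1]-.221)<.06)
    k=(hsv[...,2]>130)&(hsv[...,1]<50)&near&(X[...,2]>.05)&(X[...,2]<.11)
    for a,c,_ in blobs(k): print(n,'cap',a,c.round(1),plane(m,*c,.089).round(4),np.median(X[...,2][_]))
    k=(hsv[...,2]<75)&(X[...,2]>.03)&(X[...,2]<.065)&(abs(X[...,0]-.62)<.04)&(abs(X[...,1]+.165)<.05)
    for a,c,q in blobs(k): print(n,'handle',a,c.round(1),plane(m,*c,.047).round(4),cv2.minAreaRect(np.argwhere(q)[:,::-1].astype(np.float32)))
    k=(abs(X[...,0]-.627)<.03)&(X[...,2]>.027)&(X[...,2]<.06)&(X[...,1]>-.13)&(X[...,1]<.03)
    P=X[k]; print(n,'shaft n',len(P)); 
    v,u=np.nonzero(k); Q=np.array([plane(m,a,b,.04) for a,b in zip(u,v)])
    for y in np.arange(-.12,.03,.02):
        s=abs(Q[:,1]-y)<.01
        if s.sum()>3: print('  ',round(y,3),Q[s,0].mean().round(4),s.sum())
t=np.load('top3.npz'); save('t3.png',cv2.resize(t['p'][130:300,150:365],(774,600),interpolation=cv2.INTER_CUBIC))
```

```text
t 7.7 tcp [0.5577 0.1107 0.1943] [-1.7987e+02  6.0000e-02 -8.0970e+01] F [ 1.   0.8 -1.4] open 0.0653 g 0.0
shift cm [28.31 -1.81  0.41] rotvec [-0.0022  0.0012  0.2274]
top cap 94 [173.9 229.7] [0.4773 0.2295 0.089 ] 0.08924099938876873
top handle 98 [340.6 171.6] [ 0.6203 -0.166   0.047 ] ((340.6402282714844, 171.73779296875), (14.908257484436035, 6.846755504608154), 6.34019136428833)
top shaft n 251
   -0.12 0.6263 32
   -0.1 0.6277 33
   -0.08 0.6291 32
   -0.06 0.6322 58
   -0.04 0.6325 36
   -0.02 0.6349 33
   0.0 0.6368 27
scene cap 137 [355.7 276.5] [0.4759 0.2258 0.089 ] 0.08973391683669418
scene handle 70 [224.5 187.1] [ 0.6235 -0.1631  0.047 ] ((224.47422790527344, 187.5670166015625), (14.0117769241333, 6.2951459884643555), 66.03751373291016)
scene shaft n 214
   -0.12 0.6265 22
   -0.1 0.6284 24
   -0.08 0.6304 26
   -0.06 0.6326 45
   -0.04 0.6335 44
   -0.02 0.6354 28
   0.0 0.6374 24
```

View pics/t3.png

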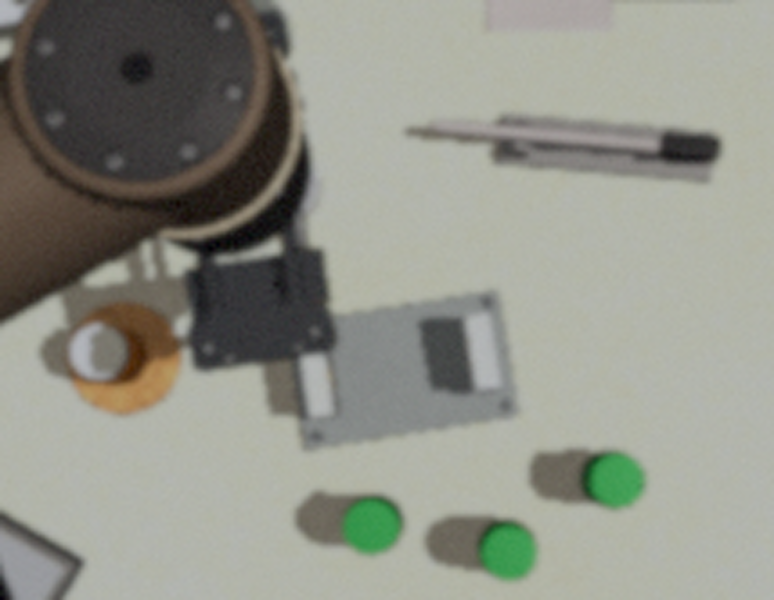

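The jar stands on the coaster, with its cap at about (0.477,0.226,0.089). The rod is undisturbed at yaw about -5°, with the handle at (0.622,-0.165). I'll move above the handle.

>>> {"op": "move_arm", "data": {
  "moves": [6.5, 4.7, -0.34, 0, 0, 0, 0, 6.5, 4.7, -0.34, 0, 0, 0, 0, 6.5, 4.7, -0.34, 0, 0, 0, 0, 6.5, 4.7, -0.34, 0, 0, 0, 0, 6.5, 4.7, -0.34, 0, 0, 0, 0, 6.5, 4.7, -0.34, 0, 0, 0, 0, 6.5, 0, 0, 0, 0, 0, 0.123, 6.5, 0, 0, 0, 0, 0, 0.123]
}}

```text
clock: 8.6
tool_pos: [0.6203, -0.1656, 0.1922]
orientation: [179.9, 0.0, -95.6]
force: [0.1, -0.1, -0.2]
opening: 0.0649
gripper_force: 0.0
```

Run:
```python
from meas import *
togo([.622,-.165,.027],[180,0,-95.1])
p,d,m=snap('wrist'); save('w3.png',p); np.savez('w3.npz',p=p,d=d,T=m['cam_to_world'])
```

```text
t 8.6 tcp [ 0.6203 -0.1656  0.1922] [179.93   0.   -95.6 ] F [ 0.1 -0.1 -0.2] open 0.0649 g 0.0
shift cm [-0.08 -0.19 16.52] rotvec [ 0.0013  0.     -0.0087]
```

View pics/w3.png

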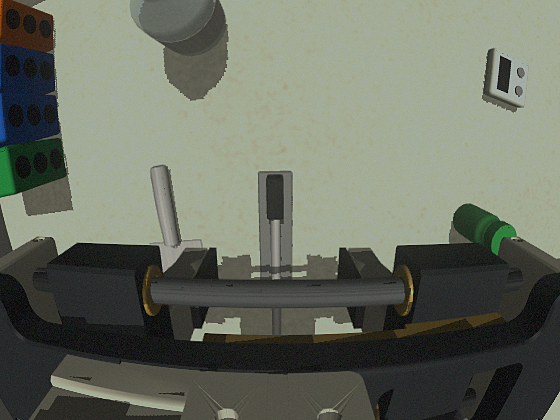

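The wrist view shows the black handle at about (275,197) with the shaft running down from it. I'll compute its position.

Run:
```python
from meas import *
w=np.load('w3.npz'); m=vision.camera_model('wrist'); m['cam_to_world']=w['T']; p=w['p']
print(m['cam_to_world'][:3,3])
g=p.max(2); k=g<70; k[:165]=0;k[240:]=0;k[:,262:].T[30:]=0;k[:,:260]=0
for a,c,q in blobs(k,100):
    v,u=np.nonzero(q); print(a,c.round(1),plane(m,*c,.047,True).round(4),'front',plane(m,c[0],v.max(),.047,True).round(4),'back',plane(m,c[0],v.min(),.047,True).round(4),u.min(),u.max())
for v in (230,240,325):
    r=p[v].max(1).astype(int); print(v,list(enumerate(r[255:297],255)) if v==230 else '')
```

```text
[ 0.61367364 -0.2398422   0.34272091]
792 [274.6 197.5] [ 0.6226 -0.1714  0.047 ] front [ 0.6252 -0.1456  0.047 ] back [ 0.6204 -0.1935  0.047 ] 266 283
230 [(255, np.int64(173)), (256, np.int64(172)), (257, np.int64(173)), (258, np.int64(175)), (259, np.int64(81)), (260, np.int64(100)), (261, np.int64(115)), (262, np.int64(114)), (263, np.int64(111)), (264, np.int64(111)), (265, np.int64(116)), (266, np.int64(111)), (267, np.int64(112)), (268, np.int64(115)), (269, np.int64(108)), (270, np.int64(80)), (271, np.int64(104)), (272, np.int64(125)), (273, np.int64(136)), (274, np.int64(146)), (275, np.int64(162)), (276, np.int64(155)), (277, np.int64(152)), (278, np.int64(133)), (279, np.int64(107)), (280, np.int64(65)), (281, np.int64(118)), (282, np.int64(115)), (283, np.int64(109)), (284, np.int64(118)), (285, np.int64(112)), (286, np.int64(111)), (287, np.int64(110)), (288, np.int64(110)), (289, np.int64(108)), (290, np.int64(110)), (291, np.int64(99)), (292, np.int64(145)), (293, np.int64(177)), (294, np.int64(169)), (295, np.int64(169)), (296, np.int64(171))]
240 
325
```

>>> {"op": "move_arm", "data": {
  "moves": [6.5, 0, -0.25, 3, 0, 0, 0, 6.5, 0, 0, 3, 0, 0, -0.008, 6.5, 0, 0, 3, 0, 0, 0, 6.5, 0, 0, 3, 0, 0, 0, 6.5, 0, 0, 3, 0, 0, 0, 6.5, 0, 0, 1.4, 0, 0, 0, 6.5, 0, 0, 0, 0, 0, 0, 6.5, 0, 0, 0, 0, 0, 0]
}}

```text
clock: 9.45
tool_pos: [0.6238, -0.1642, 0.0299]
orientation: [-180.0, -0.0, -94.6]
force: [-0.7, -0.0, 0.7]
opening: 0.0649
gripper_force: 0.0
```

>>> {"op": "move_arm", "data": {
  "moves": [5, 0, 0, 0, 0, 0, 0, 4, 0, 0, 0, 0, 0, 0, 3, 0, 0, 0, 0, 0, 0, 2.2, 0, 0, 0, 0, 0, 0, 1.6, 0, 0, 0, 0, 0, 0, 0.8, 0, 0, 0, 0, 0, 0, 0.8, 0, 0, 0, 0, 0, 0, 0.8, 0, 0, 0, 0, 0, 0]
}}

```text
clock: 10.25
tool_pos: [0.6231, -0.1643, 0.0291]
orientation: [180.0, -0.0, -94.7]
force: [-0.6, -0.1, 0.8]
opening: 0.016
gripper_force: 30.0
```

>>> {"op": "move_arm", "data": {
  "moves": [0.8, 0, 0, -2, 0, 0, 0, 0.8, 0, 0, -3, 0, 0, 0, 0.8, 0, 0, -3, 0, 0, 0, 0.8, 0, 0, 0, 0, 0, -0.122, 0.8, 0, 0, 0, 0, 0, -0.121, 0.8, 1.9, 4.05, 0, 0, 0, 0, 0.8, 1.9, 4.05, 0, 0, 0, 0, 0.8, 1.9, 4.05, 0, 0, 0, 0]
}}

```text
clock: 11.05
tool_pos: [0.5108, -0.2404, 0.1087]
orientation: [180.0, 0.0, -80.7]
force: [0.6, -0.9, -0.4]
opening: 0.0157
gripper_force: 30.0
```

>>> {"op": "move_arm", "data": {
  "moves": [0.8, 0, 0, 0, 0, 0, 0, 0.8, 0, 0, 0, 0, 0, 0]
}}

```text
clock: 11.25
tool_pos: [0.5117, -0.2407, 0.1094]
orientation: [-180.0, -0.0, -80.9]
force: [1.1, -0.1, -0.5]
opening: 0.0159
gripper_force: 30.0
```

Run:
```python
from meas import *
togo([.512,-.239,.054],[180,0,-80.8])
for n in('top','scene','wrist'):
    p,d,m=snap(n); np.savez(n+'4.npz',p=p,d=d,T=m['cam_to_world'])
a=np.load('top4.npz')['p'][150:300,210:400]; b=np.load('scene4.npz')['p'][100:250,230:420]
save('c4.png',np.vstack([cv2.resize(x,(380*1,300),interpolation=cv2.INTER_CUBIC) for x in (a,b)]) )
w=np.load('wrist4.npz')['p']; save('c4.png',np.hstack([cv2.resize(np.vstack([a,b]),None,fx=1.4,fy=1.4,interpolation=cv2.INTER_CUBIC),w[:, 40:540]]))
```

```text
t 11.25 tcp [ 0.5117 -0.2407  0.1094] [-1.7997e+02 -1.0000e-02 -8.0860e+01] F [ 1.1 -0.1 -0.5] open 0.0159 g 30.0
shift cm [-0.17 -0.06  5.54] rotvec [-0.0005 -0.0002 -0.001 ]
```

View pics/c4.png

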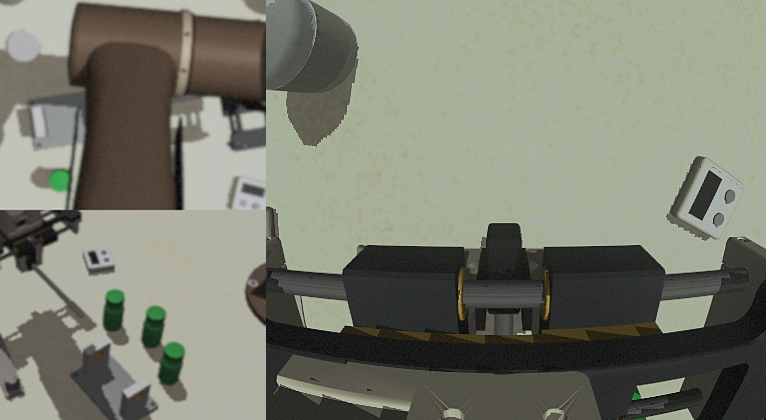

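The wrist view shows the handle squarely in the jaws. The scene view shows the shaft with its tip at about (291,179), short of the right cheek. I'll lower to bore height and measure the shaft against the stand in the scene camera.

>>> {"op": "move_arm", "data": {
  "moves": [0.8, 0, 0, 2.5, 0, 0, 0, 0.8, 0, 0, 2.5, 0, 0, 0, 0.8, -0.1, -0.05, 0.55, 0, 0, 0, 0.8, 0, 0, 0, 0, 0, 0, 0.8, 0, 0, 0, 0, 0, 0]
}}

```text
clock: 11.9
tool_pos: [0.5136, -0.2388, 0.0543]
orientation: [-180.0, -0.0, -80.7]
force: [-0.3, -0.0, 0.8]
opening: 0.0158
gripper_force: 30.0
```

```bash
cat > rod.py <<'E'
from meas import *
def stand(ps,ds,ms,Xs):
    hsv=cv2.cvtColor(ps,cv2.COLOR_RGB2HSV)
    w=(hsv[...,2]>140)&(hsv[...,1]<40)&(Xs[...,2]>.066)&(Xs[...,2]<.09)&(abs(Xs[...,0]-.468)<.05)&(abs(Xs[...,1]-.027)<.1)
    c=[c for a,c,k in sorted(blobs(w,40),key=lambda b:-b[0])[:2]]
    return sorted([plane(ms,*q,.078) for q in c],key=lambda q:q[1])
def run(z):
    p,d,m=snap('scene'); X=cloud(d,m); np.savez('scene_l.npz',p=p,d=d)
    s=np.array(stand(p,d,m,X)); print('cheeks',s.round(4).tolist())
    c=(s[0]+s[1])/2; ey=(s[1]-s[0]); L=np.hypot(*ey[:2]); ey/=L; ey[2]=0; ex=np.array([ey[1],-ey[0],0]); print('yaw',np.degrees(np.arctan2(-ey[0],ey[1])).round(2),L.round(4))
    S=np.stack([(X-c)@ex,(X-c)@ey,X[...,2]],-1)
    k=(abs(S[...,0])<.02)&(S[...,2]>.035)&(S[...,2]<.085)&(S[...,1]<-.068)&(S[...,1]>-.235)
    k=max(blobs(k,10),key=lambda b:b[0])[2]
    v,u=np.nonzero(k); Q=np.array([plane(m,a,b,z) for a,b in zip(u,v)])
    q=np.stack([(Q-c)@ex,(Q-c)@ey],-1); print('n',k.sum(),'tip y',q[:,1].max().round(4))
    t=q[:,1]<q[:,1].max()-.012; y=q[t,1];
    A=np.polyfit(y,q[t,0],1); print('by pixels: slope',A[0].round(4),'x at tip',np.polyval(A,q[:,1].max()).round(4),'x at -.063',np.polyval(A,-.063).round(4),'resid',np.std(q[t,0]-np.polyval(A,y)).round(4))
    P=S[k][t]; B=np.polyfit(P[:,1],P[:,2],1); print('depth: z top mean',np.median(P[:,2]).round(4),'slope',B[0].round(4),'x',np.median(P[:,0]).round(4))
    return p
E
python3 - <<'E'
from rod import *
togo([.512,-.239,.054],[180,0,-80.8])
x,R,o=pose(); p=run(x[2]+.006)
save('s5.png',cv2.resize(p[130:250,230:390],(800,600),interpolation=cv2.INTER_CUBIC))
E
```

```text
t 11.9 tcp [ 0.5136 -0.2388  0.0543] [-1.7996e+02 -3.0000e-02 -8.0720e+01] F [-0.3 -0.   0.8] open 0.0158 g 30.0
shift cm [-0.01  0.16  0.03] rotvec [-0.0007 -0.0006  0.0015]
cheeks [[0.4678, -0.0293, 0.078], [0.4538, 0.0798, 0.078]]
yaw 7.33 0.11
n 154 tip y -0.0959
by pixels: slope -0.0185 x at tip 0.012 x at -.063 0.0114 resid 0.0031
depth: z top mean 0.0651 slope -0.0097 x 0.0162
```

View pics/s5.png

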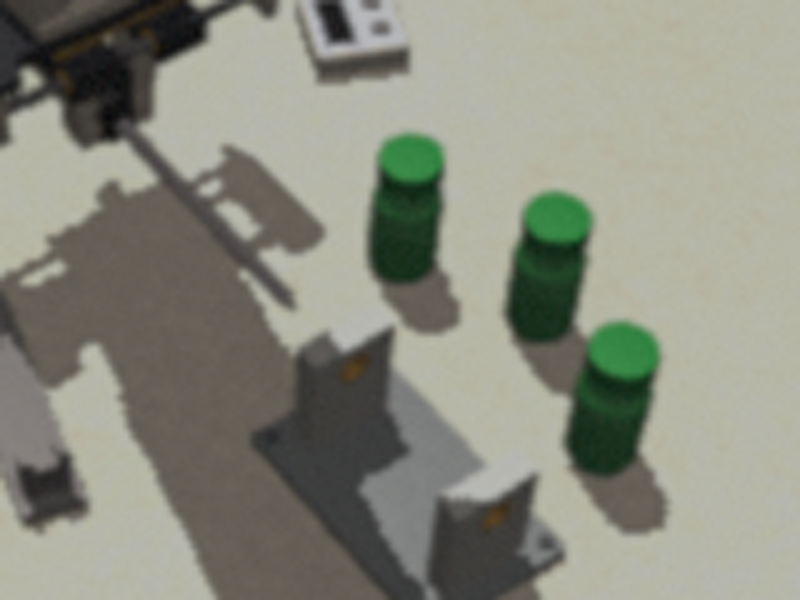

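The shadow on the cheek tops biased that fit. I'll rerun it using the stand pose from the first, unshadowed scene picture. By eye, the line through the bores at (355,367) and (495,516) already passes within a few crop pixels of the tip at (291,303).

```bash
sed -i "s/^    s=np.array(stand.*/    s=np.array([[.4768,-.0281,.078],[.4577,.0807,.078]])/" rod.py
python3 - <<'E'
from rod import *
x,R,o=pose(); p=run(x[2]+.006)
# brass in the first scene picture, and now
for f in('scene0.npz','scene_l.npz'):
    p=np.load(f)['p']; m=vision.camera_model('scene'); hsv=cv2.cvtColor(p,cv2.COLOR_RGB2HSV)
    k=(hsv[...,0]>8)&(hsv[...,0]<25)&(hsv[...,1]>100)&(hsv[...,2]>50); k[:185]=0;k[245:]=0;k[:,:290]=0;k[:,345:]=0
    for a,c,q in blobs(k,3): print(f,a,c.round(1),plane(m,*c,.062).round(4))
E
```

```text
yaw 9.96 0.1105
n 166 tip y -0.0961
by pixels: slope 0.017 x at tip 0.0008 x at -.063 0.0014 resid 0.0032
depth: z top mean 0.0654 slope 0.0018 x 0.0021
scene0.npz 16 [300.2 203.2] [ 0.4765 -0.0183  0.062 ]
scene0.npz 73 [314.8 220.2] [0.4697 0.0436 0.062 ]
scene0.npz 13 [328.7 232.8] [0.4582 0.0903 0.062 ]
scene_l.npz 15 [300.1 203.3] [ 0.4769 -0.0179  0.062 ]
scene_l.npz 14 [328.7 232.7] [0.458 0.09  0.062]
```

The rod is within about 1.5 mm of the bore line. I'll advance gently while watching the force.

>>> {"op": "move_arm", "data": {
  "moves": [0.8, -1, 0, 0, 0, 0, -0.004, 0.8, -1, 0, 0, 0, 0, 0, 0.8, -1, 0, 0, 0, 0, 0, 0.8, -0.5, 0, 0, 0, 0, 0, 0.8, -0.5, 0, 0, 0, 0, 0, 0.8, 0, 0, 0, 0, 0, 0]
}}

```text
clock: 12.6
tool_pos: [0.5061, -0.1988, 0.0537]
orientation: [-180.0, -0.0, -80.5]
force: [0.1, 0.3, -0.4]
opening: 0.0159
gripper_force: 30.0
```

Run:
```python
from rod import *
togo([.512,-.239,.054],[180,0,-80.8])
```

```text
t 12.6 tcp [ 0.5061 -0.1988  0.0537] [-179.99   -0.    -80.5 ] F [ 0.1  0.3 -0.4] open 0.0159 g 30.0
shift cm [ 4.06  0.08 -0.03] rotvec [-0.0001 -0.      0.0053]
```

>>> {"op": "move_arm", "data": {
  "moves": [0.8, -0.5, 0, 0, 0, 0, 0, 0.8, -0.5, 0, 0, 0, 0, 0, 0.8, -0.5, 0, 0, 0, 0, 0, 0.8, -0.5, 0, 0, 0, 0, 0, 0.8, -0.5, 0, 0, 0, 0, 0, 0.8, 0, 0, 0, 0, 0, 0]
}}

```text
clock: 13.2
tool_pos: [0.5019, -0.1743, 0.0536]
orientation: [180.0, 0.0, -80.5]
force: [0.2, 0.1, -0.5]
opening: 0.0157
gripper_force: 30.0
```

Run:
```python
from rod import *
togo([.512,-.239,.054],[180,0,-80.8])
x,R,o=pose(); print(o['moment'].round(2)); p,d,m=snap('scene')
save('s6.png',cv2.resize(p[150:255,240:380],(800,600),interpolation=cv2.INTER_CUBIC))
```

```text
t 13.2 tcp [ 0.5019 -0.1743  0.0536] [ 1.800e+02  1.000e-02 -8.051e+01] F [ 0.2  0.1 -0.5] open 0.0157 g 30.0
shift cm [ 6.55  0.07 -0.04] rotvec [0.0001 0.0001 0.005 ]
[0.01 0.17 0.01]
```

View pics/s6.png

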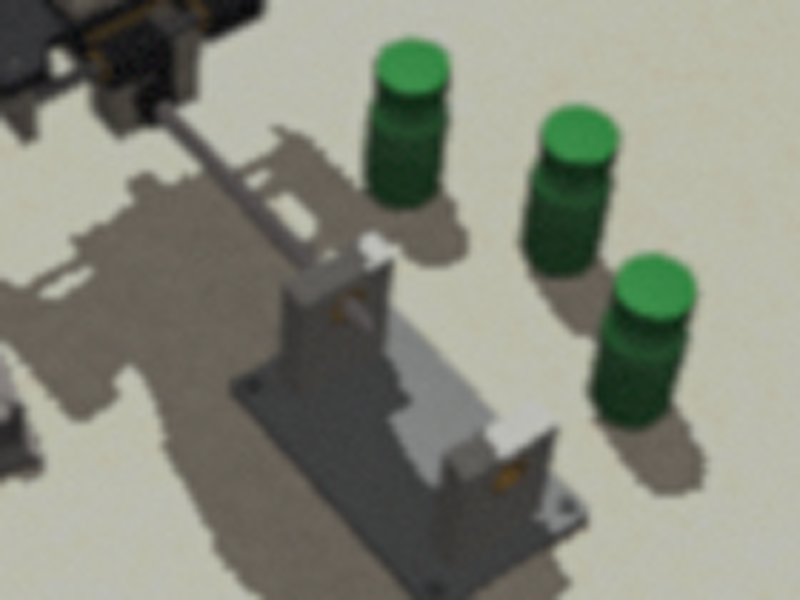

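The tip has come cleanly through the right bushing, at crop (365,318), with almost no force. Continuing.

>>> {"op": "move_arm", "data": {
  "moves": [0.8, -1, 0, 0, 0, 0, 0, 0.8, -1, 0, 0, 0, 0, 0, 0.8, -1, 0, 0, 0, 0, 0, 0.8, -1, 0, 0, 0, 0, 0, 0.8, -1, 0, 0, 0, 0, 0, 0.8, -1, 0, 0, 0, 0, 0, 0.8, 0, 0, 0, 0, 0, 0, 0.8, 0, 0, 0, 0, 0, 0]
}}

```text
clock: 14.05
tool_pos: [0.4922, -0.1153, 0.0536]
orientation: [-180.0, -0.0, -80.5]
force: [-0.4, 0.1, -0.8]
opening: 0.0157
gripper_force: 30.0
```

Run:
```python
from rod import *
togo([.512,-.239,.054],[180,0,-80.8])
x,R,o=pose(); print(o['moment'].round(2)); p,d,m=snap('scene')
X=cloud(d,m); s=np.array([[.4768,-.0281,.0],[.4577,.0807,.0]]); c=s.mean(0); ey=(s[1]-s[0])/.1105; ex=np.array([ey[1],-ey[0],0])
S=np.stack([(X-c)@ex,(X-c)@ey,X[...,2]],-1)
k=(abs(S[...,0])<.022)&(abs(S[...,1])<.043)&(S[...,2]>.035)&(S[...,2]<.085)
v,u=np.nonzero(k); Q=np.array([plane(m,a,b,x[2]+.006) for a,b in zip(u,v)]); q=np.stack([(Q-c)@ex,(Q-c)@ey],-1); A=np.polyfit(q[:,1],q[:,0],1)
print(k.sum(),'tip y',q[:,1].max().round(4),A.round(4),'x at .047',np.polyval(A,.047).round(4))
```

```text
t 14.05 tcp [ 0.4922 -0.1153  0.0536] [-179.99   -0.    -80.49] F [-0.4  0.1 -0.8] open 0.0157 g 30.0
shift cm [12.53  0.09 -0.03] rotvec [-0.0001 -0.0001  0.0054]
[-0.04  0.09 -0.01]
105 tip y 0.0293 [ 0.0262 -0.    ] x at .047 0.0012
```

>>> {"op": "move_arm", "data": {
  "moves": [0.8, -0.5, 0, 0, 0, 0, 0, 0.8, -0.5, 0, 0, 0, 0, 0, 0.8, -0.5, 0, 0, 0, 0, 0, 0.8, -0.5, 0, 0, 0, 0, 0, 0.8, -0.5, 0, 0, 0, 0, 0, 0.8, 0, 0, 0, 0, 0, 0]
}}

```text
clock: 14.7
tool_pos: [0.488, -0.0904, 0.0536]
orientation: [-180.0, 0.0, -80.5]
force: [-1.3, 0.2, 0.0]
opening: 0.0155
gripper_force: 30.0
```

>>> {"op": "move_arm", "data": {
  "moves": [0.8, -0.5, 0, 0, 0, 0, 0, 0.8, -0.5, 0, 0, 0, 0, 0, 0.8, -0.5, 0, 0, 0, 0, 0, 0.8, -0.5, 0, 0, 0, 0, 0, 0.8, 0, 0, 0, 0, 0, 0]
}}

```text
clock: 15.2
tool_pos: [0.4847, -0.0707, 0.0536]
orientation: [-180.0, 0.0, -80.5]
force: [-0.9, -0.1, 0.3]
opening: 0.016
gripper_force: 30.0
```

>>> {"op": "move_arm", "data": {
  "moves": [0.8, -0.4, 0, 0, 0, 0, 0, 0.8, -0.3, 0, 0, 0, 0, 0, 0.8, 0, 0, 0, 0, 0, 0, 0.8, 0, 0, 0, 0, 0, 0, 0.8, 0, 0, 0, 0, 0, 0]
}}

```text
clock: 15.7
tool_pos: [0.4836, -0.0644, 0.0536]
orientation: [180.0, -0.0, -80.5]
force: [0.0, 0.1, -0.8]
opening: 0.0156
gripper_force: 30.0
```

Run:
```python
from rod import *
togo([.512,-.239,.054],[180,0,-80.8])
x,R,o=pose(); p,d,m=snap('scene')
X=cloud(d,m); s=np.array([[.4775,-.0268,.0],[.4592,.0819,.0]]); c=s.mean(0); ey=(s[1]-s[0])/np.linalg.norm(s[1]-s[0]); ex=np.array([ey[1],-ey[0],0])
S=np.stack([(X-c)@ex,(X-c)@ey,X[...,2]],-1)
k=(abs(S[...,0])<.02)&(S[...,1]>.066)&(S[...,1]<.11)&(S[...,2]>.04)&(S[...,2]<.075)
v,u=np.nonzero(k); Q=np.array([plane(m,a,b,.06) for a,b in zip(u,v)]); q=np.stack([(Q-c)@ex,(Q-c)@ey],-1)
print(k.sum(),'tip y',q[:,1].max().round(4),'x',q[:,0].mean().round(4),'tcp y_s',((x-c)@ey).round(4))
hsv=cv2.cvtColor(p,cv2.COLOR_RGB2HSV); near=np.hypot(X[...,0]-.4785,X[...,1]-.221)<.06
k=(hsv[...,2]>110)&(hsv[...,1]<50)&near&(X[...,2]>.075)&(X[...,2]<.105)
for a,c2,_ in blobs(k): print('cap',a,plane(m,*c2,.089).round(4))
save('s7.png',cv2.resize(p[150:330,240:400],(533*1,600),interpolation=cv2.INTER_CUBIC))
```

```text
t 15.7 tcp [ 0.4836 -0.0644  0.0536] [180.    -0.   -80.55] F [ 0.   0.1 -0.8] open 0.0156 g 30.0
shift cm [17.69  0.06 -0.04] rotvec [ 0.     -0.      0.0044]
22 tip y 0.0812 x -0.0009 tcp y_s -0.0932
cap 175 [0.4756 0.2215 0.089 ]
```

View pics/s7.png

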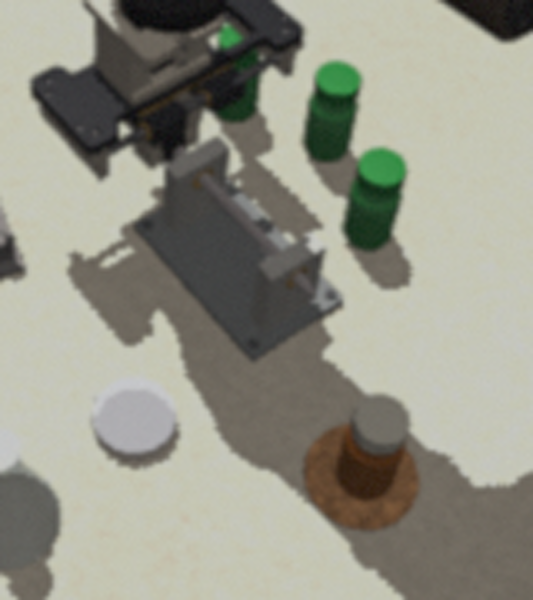

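The rod passes through both cheeks and its tip shows beyond the left one (y in the stand frame about 0.081–0.086). The jar stands in the middle of the coaster.

```bash
python3 -c "
from plant import ctrl
print(ctrl.close_job())"
```

```text
the job is handed in; nothing more can be done
None
```

I handed the job in at about 16 s on the robot's clock: the jar stands upright near the coaster's centre, and the rod runs through both bushings with its tip about 2 cm past the left cheek, still gripped by its handle. The judge returned no verdict.

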